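# Make up two PCR sample kits on their trays

## Task

Make up the two kits. On the blue tray: the red-capped amber bottle upright on the ring mark, and the aluminium tube block lying flat, holes up, pushed fully home against both white stops with its long side along the long stop. On the orange tray: the blue-capped bottle upright on the ring mark, and the yellow tip box upright and square inside its outline; leave the green-capped bottle and the grey tip box where they stand.

Things in the scene. Friction and masses are not known exactly. Their poses are not given: they have to be found in the camera images.
- blue_tray: fixed blue tray 180 (x) x 120 (y) x 6 mm; origin at underside centre, z up. White ring mark, 50 across, at x -48, y 0. Two white stops, 8 thick, tops 10 above the tray top: long one at the +y edge along x (x 10 to 90), inner face y 52; short one at the +x edge along y (y -8 to 52), inner face x 82. Block home: its centre at x 50, y 30, its x along tray x (either way)
- orange_tray: fixed orange tray 180 (x) x 120 (y) x 6 mm; origin at underside centre, z up; flat, no stops. White ring mark, 50 across, at x -48, y 0. White painted outline for the tip box, 74 (x) x 54 (y), centred at x 45, y 0; the box's long side (its x) goes along tray x, either way round
- tube_block: aluminium tube block, 64 (x) x 44 (y) x 36 mm tall, eight dark well marks on its top, about 200 g; origin at the centre of its underside, z up; a half turn makes no difference
- red_bottle: amber glass bottle with a red cap, for the blue tray; round bottle, upright, 76 mm tall: body 38 diameter up to height 50, shoulder, then cap 28 diameter from height 58 to 76; about 80 g; origin at the centre of its underside, z up
- blue_bottle: white plastic bottle with a blue cap, for the orange tray; round bottle, upright, 76 mm tall: body 38 diameter up to height 50, shoulder, then cap 28 diameter from height 58 to 76; about 80 g; origin at the centre of its underside, z up
- green_bottle: white plastic bottle with a green cap, stays in the stock; round bottle, upright, 76 mm tall: body 38 diameter up to height 50, shoulder, then cap 28 diameter from height 58 to 76; about 80 g; origin at the centre of its underside, z up
- yellow_tips: yellow pipette-tip box, for the orange tray; 62 x 42 x 48 mm tall box (lid 62 x 42 from height 34 up, body below it 60 x 40), about 90 g; origin at the centre of its underside, x along its long side, z up; a half turn makes no difference
- grey_tips: grey pipette-tip box, stays in the stock; 62 x 42 x 48 mm tall box (lid 62 x 42 from height 34 up, body below it 60 x 40), about 90 g; origin at the centre of its underside, x along its long side, z up; a half turn makes no difference
Not all that is in view belongs to the job. There is more than one size of the yellow_tips; the job needs the smaller.

How it is judged:
By the outcome, as a careful person would: the job done as asked, in the order asked, and still so for the second after the job is handed in, with the robot touching nothing.
It also fails if it takes over 115 s, if anything falls off the work surface, if the arm or the gripper's body presses on something with over 40 N, if the wrist force passes 120 N, or if a joint passes its speed limit or range.

## Robot

A 7-joint arm with a two-finger parallel gripper is mounted at the origin on the work surface. World frame = base frame: x ahead of the robot, y to its left, z up, the work surface at z = 0. Lengths are in m, angles in rad, forces in N, time in s.
With the tool pointing down it reaches from about 0.4 to 0.85 m from the base axis. Payload 10.4 kg.
Tool frame: the origin (TCP) lies at the very end of the fingers, on their centre line; the grasp point (between the pads) lies 19 mm behind it (grip_point_offset is the distance from the TCP to the grasp point, in m); z points along the fingers, y is the line along which they close (so a half turn about z gives the same grasp; the last joint's range is limited). The gripper opens to 87 mm and grips with 3 to 60 N. Pads are 19 mm wide; open, the fingers measure 117 mm over their backs; the gripper's body (75 mm by 190 mm) begins 51 mm behind the grasp point.
Start: joints at [1.251, 0.332, -0.065, 1.46, 0.022, 1.35, -0.088], TCP at [0.183, -0.598, 0.223] pointing down, gripper open.
Joint ranges: [-2.6, 2.6], [-0.5, 2.12], [-1.47, 1.34], [0.16, 2.42], [-1.27, 4.41], [0.06, 2.06], [-2.6, 2.6]. Speed limits (rad/s): [2.22, 2.22, 2.79, 2.79, 3.14, 3.14, 3.14].

## Interface

Orientations are given as a unit quaternion [x, y, z, w].
In Python, from bench import * gives the robot as it stands.
- The arm moves only by the tool play_rows, never from a script. Its argument "increments" is text: rows parted by semicolons, each of 7 numbers parted by spaces: the turn, a rotation vector about the tool's x, y, z in rad, then the shift along the tool's x, y, z in m, then the opening, from 0 (shut) to 1 (fully open). A call has 1 to 8 rows; each row is the pose to reach, as a shift and turn from the pose commanded when the call began, along the tool's axes at that moment; what a row does not reach only later rows make up. A row lasts 1/10 s, in which the tool goes at most 50 mm and 8.59 degrees, less where a joint would pass 70% of its speed; a pose out of reach is approached as far as the arm can. A call with a gripper value outside its range is refused whole. The fingers move at their own pace and stop on an object; "grip_force" is the grip in N (left out, the last holds). Time passes only in rows, so rows that repeat a pose let the fingers close. It gives the time, the measured TCP pose, the force, the opening and the grip force at its end, in the units of the state.
- read_state(): the state, without advancing time (a new reading comes with each control period).
- camera(name): name is "scene" or "top" or "wrist"; returns a dict with "color" (384x512x3 uint8, red, green, blue), "fx", "fy", "cx", "cy" (pixels), "k1" (the pictures are not rectified: a ray, as slopes to the right and down, at radius r is drawn at 1 + k1 r^2 times it, then the intrinsics apply), "camera_from_world" (4x4, takes a point from world to camera coordinates); the wrist camera has in their place "mount" (4x4, takes a point from camera to tool coordinates, whose origin is the TCP and whose axes are the flange's). Camera axes: x right, y down, z forward; pixel columns grow to the right and rows downward; lengths in m; the calibration is good to about 2 mm. A picture is of the moment at which its call begins: read the wrist's pose just before it. There is no depth.
- close_job(): hands the job in; it is judged then, once.
The state is a dict: "time": time; "joint_positions": joint angles; "joint_vel": joint speeds; "joint_torque": joint torques, N m; "ee_pos": TCP position; "eef_rot": TCP orientation; "ft_force": force on the tool from outside, world axes, zero at the start; "torque": the same for the moment, N m; "width": finger opening in m; "grip_force": force on a finger pad.
Only numpy, scipy, OpenCV 4.12 (cv2) and the standard library are available. Lean on these libraries where they do the work, as an engineer would, in place of code of your own. Each camera call takes 0.05 s, during which the arm holds its last target. There are 200 camera calls.

## Working session

There is one attempt and no reset: what is moved stays moved. The work goes in short steps, Python scripts to look and compute and a tool call to move; the robot and the scene stay as the last step left them, time stands still between calls to the robot, and variables do not carry over. Pictures are saved under pics/ and viewed, at most 14 in all, crops included, and the job is handed in when it is done.

Besides the shell and the picture viewer there is one more tool, called by a JSON object that holds its "name" and its "arguments", one argument or row to a line. play_rows: Moves the arm, as the interface text tells. Its arguments: {"type":"object","properties":{"increments":{"type":"string"},"grip_force":{"type":"number"}},"required":["increments"]}

```bash
mkdir -p pics; ls; python3 - <<'E'
from bench import *
import cv2, numpy as np
s=read_state(); print({k:np.round(v,3).tolist() for k,v in s.items()})
for n in ("scene","top"):
    c=camera(n); cv2.imwrite(f"pics/{n}0.png",cv2.cvtColor(c["color"],cv2.COLOR_RGB2BGR))
    print(n,c["fx"],c["fy"],c["cx"],c["cy"],c["k1"],np.round(c["camera_from_world"],4).tolist())
c=camera("wrist"); print(c["fx"],c["k1"],np.round(c["mount"],4).tolist())
a=cv2.imread("pics/top0.png"); cv2.imwrite("pics/top0b.png",cv2.resize(a,(800,600),interpolation=cv2.INTER_CUBIC))
E
```

```text
pics
{'time': 0.0, 'joint_positions': [1.251, 0.333, -0.065, 1.461, 0.022, 1.35, -0.088], 'joint_vel': [-0.001, 0.0, -0.001, -0.001, -0.0, 0.001, -0.001], 'joint_torque': [-0.0, -62.324, 0.025, -38.991, -0.061, 0.04, 0.0], 'ee_pos': [0.183, -0.597, 0.222], 'eef_rot': [0.989, 0.148, -0.0, -0.001], 'ft_force': [0.173, 0.28, 0.44], 'torque': [-0.008, -0.012, -0.015], 'grip_force': 0.0, 'width': 0.087}
scene 389.48113058527764 389.48113058527764 263.3253450958965 190.51369228083502 -0.009204385994998803 [[-0.4591, 0.8883, 0.0132, 0.2173], [0.6166, 0.3293, -0.7151, -0.2666], [-0.6396, -0.3202, -0.6989, 1.1354], [0.0, 0.0, 0.0, 1.0]]
top 418.59586092373576 418.59586092373576 255.89993244297557 194.96923412414932 -0.05698431708379137 [[0.0024, -0.9995, 0.0329, -0.0106], [-0.9943, -0.0059, -0.1064, 0.4933], [0.1065, -0.0324, -0.9938, 0.8465], [0.0, 0.0, 0.0, 1.0]]
284.4774332423289 -0.05528587040316312 [[-0.0, -0.9617, -0.2741, 0.0756], [1.0, 0.0003, -0.001, 0.0005], [0.0011, -0.2741, 0.9617, -0.1618], [0.0, 0.0, 0.0, 1.0]]
```

View pics/top0b.png

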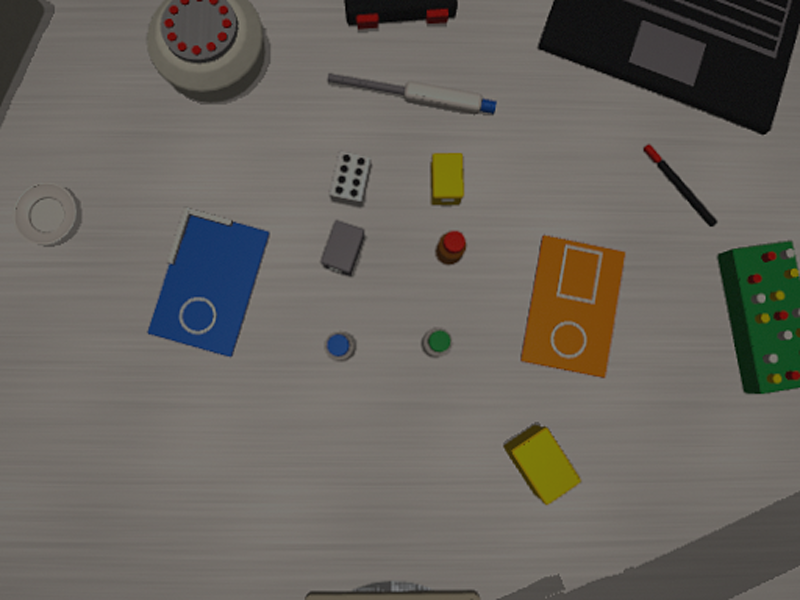

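View pics/scene0.png

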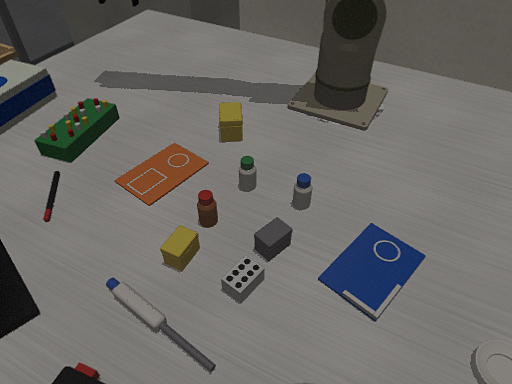

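Top view (800 px version): red bottle (452,245), blue (339,345), green (437,342), tube block (350,178) beside the grey box (343,248), and trays at (210,283) and (573,307). The two yellow boxes are at (447,178) and (543,463). I'll measure both to see which is smaller.

```bash
cat > h.py <<'E'
from bench import *
import cv2, numpy as np
from scipy.spatial.transform import Rotation as R
def K(c): return np.array([[c["fx"],0,c["cx"]],[0,c["fy"],c["cy"]],[0,0,1]]), np.array([c["k1"],0,0,0.])
def c2w(c,s=None):
    if "mount" in c:
        T=np.eye(4); T[:3,:3]=R.from_quat(s["eef_rot"]).as_matrix(); T[:3,3]=s["ee_pos"]; return T@c["mount"]
    return np.linalg.inv(c["camera_from_world"])
def cast(c,px,z,s=None):
    k,d=K(c); p=cv2.undistortPoints(np.float64(px).reshape(-1,1,2),k,d).reshape(-1,2)
    T=c2w(c,s); r=np.c_[p,np.ones(len(p))]@T[:3,:3].T; o=T[:3,3]
    return o+r*((z-o[2])/r[:,2])[:,None]
def proj(c,P,s=None):
    k,d=K(c); T=np.linalg.inv(c2w(c,s)); return cv2.projectPoints(np.float64(P).reshape(-1,1,3),cv2.Rodrigues(T[:3,:3])[0],T[:3,3],k,d)[0].reshape(-1,2)
def hsv(c): return cv2.cvtColor(c["color"],cv2.COLOR_RGB2HSV)
def blobs(m,amin=60):
    m=m.astype(np.uint8)*255
    return [x for x in cv2.findContours(m,cv2.RETR_EXTERNAL,cv2.CHAIN_APPROX_NONE)[0] if cv2.contourArea(x)>amin]
def rect(P):
    (cx,cy),(w,h),a=cv2.minAreaRect(np.float32(P[:,:2]))
    if w<h: w,h,a=h,w,a+90
    return np.round([cx,cy,w,h,(a+90)%180-90],4)   # centre, long, short, long-side angle deg
def save(c,n,box=None,f=1):
    a=cv2.cvtColor(c["color"],cv2.COLOR_RGB2BGR)
    if box: a=a[box[1]:box[3],box[0]:box[2]]
    cv2.imwrite(f"pics/{n}.png",cv2.resize(a,None,fx=f,fy=f,interpolation=cv2.INTER_CUBIC))
E
python3 - <<'E'
from h import *
c=camera("top"); H=hsv(c); h,s,v=[H[...,i].astype(int) for i in range(3)]
def pr(n,m,z,amin=60):
    for b in blobs(m,amin):
        print(n,b.reshape(-1,2).mean(0).round(),cv2.contourArea(b),rect(cast(c,b,z)))
pr("bluetray",(h>100)&(h<125)&(s>150),.006,2000)
pr("bluecap",(h>100)&(h<125)&(s>100),.076)
pr("orange",(h>8)&(h<20)&(s>150),.006,1500)
pr("green",(h>60)&(h<90)&(s>100),.076)
pr("redcap",((h<7)|(h>174))&(s>180)&(v>90),.076)
pr("yellow all",(h>22)&(h<35)&(s>120),.048,200)
for t in (130,150,170): pr(f"yellow>{t}",(h>22)&(h<35)&(s>120)&(v>t),.048,200)
for x,y in [(450*.64,178*.64),(447*.64,200*.64),(543*.64,463*.64),(525*.64,436*.64),(350*.64,160*.64),(343*.64,240*.64),(344*.64,268*.64)]: print(H[int(y),int(x)])
save(c,"crop1",(190,80,390,330),2.4)
E
```

```text
bluetray [134. 182.] 4236.0 [  0.5258   0.2526   0.1781   0.1182 -15.4226]
bluecap [216. 220.] 130.0 [0.4376 0.0707 0.0254 0.0234 0.5968]
bluecap [134. 182.] 4290.5 [  0.5158   0.2342   0.1643   0.1097 -15.1757]
orange [367. 196.] 4268.5 [  0.4965  -0.249    0.1781   0.1185 -11.149 ]
green [281. 218.] 126.0 [ 4.4300e-01 -5.5300e-02  2.5600e-02  2.3500e-02 -8.9819e+01]
green [491. 200.] 3694.5 [ 0.475  -0.4877  0.1902  0.106   8.2087]
redcap [290. 154.] 114.0 [ 5.70700e-01 -7.58000e-02  2.45000e-02  2.40000e-02 -4.46387e+01]
yellow all [347. 296.] 1314.5 [ 0.2874 -0.1911  0.0936  0.0612 32.6236]
yellow all [286. 114.] 606.0 [ 0.6616 -0.0704  0.0696  0.0419 -0.2099]
[ 28 235 125]
[30 16 81]
[ 29 234 124]
[ 23 211  58]
[ 25  15 101]
[174  16  78]
[173  12  82]
```

View pics/crop1.png

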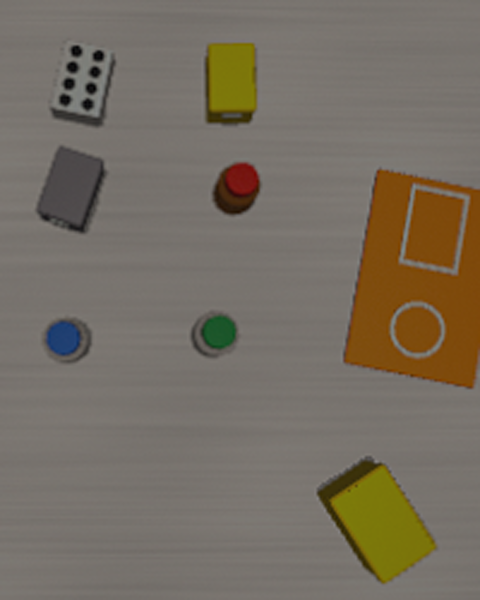

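Candidates for yellow_tips are the far box (crop 231,80) and the near box (crop 380,520). The far one's short side measures 42 mm, against about 61 mm on the near one. The far box is therefore the smaller and fits 62x42, and the crop confirms it. Next I'll measure everything else.

```bash
python3 - <<'E'
from h import *
for n in ("top","scene"):
    c=camera(n); H=hsv(c); h,s,v=[H[...,i].astype(int) for i in range(3)]
    def pr(nm,m,z,amin=60,amax=1e9):
        for b in blobs(m,amin):
            if cv2.contourArea(b)<amax: print(n,nm,b.reshape(-1,2).mean(0).round(),cv2.contourArea(b),rect(cast(c,b,z)))
    pr("bluecap/tray",(h>100)&(h<125)&(s>150),.006,2000)
    pr("orange",(h>8)&(h<20)&(s>150),.006,1500)
    for nm,m in (("blue",(h>100)&(h<125)&(s>100)),("green",(h>60)&(h<90)&(s>100)),("red",((h<7)|(h>174))&(s>180)&(v>90))): pr(nm,m,.076,60,300)
    pr("yel top",(h>22)&(h<35)&(s>150)&(v>(105 if n=="top" else 140)),.048,200)
    # dots on block
    d=[b for b in blobs(v<55,4) if cv2.contourArea(b)<60]
    P=np.array([cast(c,b.reshape(-1,2).mean(0),.036)[0] for b in d]); 
    P=P[(np.abs(P[:,0]-.67)<.06)&(np.abs(P[:,1]-.05)<.06)]
    print(n,"dots",len(P),P.mean(0).round(4)); q=P[:,:2]-P[:,:2].mean(0); a=np.degrees(np.arctan2(*np.linalg.svd(q)[2][0][::-1])); print((a+90)%180-90, np.round(np.linalg.svd(q)[1],4), rect(P))
    # rings inside trays
    for nm,(x,y,yaw) in {"blue":(.526,.2526,-15.4),"orange":(.4965,-.249,-11.15)}.items():
        w=((s<90)&(v>85)); e=np.array([x,y])+R.from_euler('z',yaw,degrees=True).as_matrix()[:2,:2]@[-.048,0]
        u=proj(c,[*e,.006])[0]; yy,xx=np.mgrid[:384,:512]; w&=np.hypot(xx-u[0],yy-u[1])<22
        bs=blobs(w,100); 
        for b in bs: print(n,"ring",nm,"expected",e.round(4),rect(cast(c,b,.006)))
E
```

```text
top bluecap/tray [134. 182.] 4233.0 [  0.5258   0.2526   0.1781   0.1182 -15.4226]
top orange [367. 196.] 4270.5 [  0.4965  -0.249    0.1781   0.1185 -11.149 ]
top blue [216. 220.] 130.0 [0.4376 0.0707 0.0254 0.0234 0.5968]
top green [281. 218.] 125.0 [ 4.4300e-01 -5.5300e-02  2.5600e-02  2.3500e-02 -8.9819e+01]
top red [290. 154.] 114.5 [ 5.71200e-01 -7.53000e-02  2.54000e-02  2.45000e-02  4.53613e+01]
top yel top [349. 298.] 1082.5 [ 0.2844 -0.1963  0.083   0.0557 33.5777]
top yel top [286. 112.] 494.0 [ 0.6669 -0.0711  0.0583  0.0401  0.7366]
top dots 8 [0.6681 0.0601 0.036 ]
-11.694581395175632 [0.0476 0.0285] [  0.668    0.06     0.0457   0.0208 -12.1623]
top ring blue expected [0.4797 0.2653] [  0.4796   0.2659   0.049    0.0489 -43.7996]
top ring orange expected [ 0.4494 -0.2397] [ 4.49400e-01 -2.39800e-01  4.83000e-02  4.73000e-02 -8.99441e+01]
scene bluecap/tray [369. 277.] 4675.5 [  0.529    0.2537   0.1799   0.1182 -15.6534]
scene orange [161. 173.] 2689.5 [  0.4991  -0.2465   0.1804   0.1211 -11.1689]
scene blue [112. 283.] 79.5 [ 8.01900e-01 -9.42000e-02  1.87000e-02  1.43000e-02  7.67199e+01]
scene blue [303. 180.] 148.5 [ 0.4465  0.0749  0.0418  0.026  23.789 ]
scene green [246. 160.] 66.0 [ 4.46000e-01 -5.48000e-02  2.58000e-02  2.31000e-02  2.96821e+01]
scene red [ 85. 369.] 104.5 [ 9.17200e-01 -3.39000e-02  2.64000e-02  8.10000e-03 -8.33978e+01]
scene red [205. 195.] 77.5 [ 5.72300e-01 -7.46000e-02  2.43000e-02  2.31000e-02  8.72433e+01]
scene dots 8 [0.6685 0.0604 0.036 ]
-11.560147505566192 [0.0471 0.028 ] [  0.6684   0.0603   0.045    0.0202 -11.6101]
scene ring blue expected [0.4797 0.2653] [  0.4806   0.2663   0.0499   0.0488 -34.6027]
scene ring blue expected [0.4797 0.2653] [4.31900e-01 2.73400e-01 5.62000e-02 1.63000e-02 7.37548e+01]
scene ring orange expected [ 0.4494 -0.2397] [ 4.01100e-01 -2.62100e-01  1.03200e-01  6.04000e-02 -7.24562e+01]
```

```bash
cat > plan.py <<'E'
# usage: plan.py x y z yawdeg [x y z yaw ...]  -> increments tool-frame from current pose, then chained
from h import *; import sys
s=read_state(); p=np.array(s["ee_pos"]); r=R.from_quat(s["eef_rot"])
print("t %.2f"%s["time"],"pos",p.round(4),"yaw %.2f"%np.degrees(np.arctan2(*r.as_matrix()[[1,0],0])),"j",np.round(s["joint_positions"],2),"F",np.round(s["ft_force"],1),"w %.4f g %.1f"%(s["width"],s["grip_force"]))
for w in np.float64(sys.argv[1:]).reshape(-1,4):
    t=R.from_euler('z',w[3],degrees=True)*R.from_euler('x',180,degrees=True)
    d=r.inv().apply(w[:3]-p); v=(r.inv()*t).as_rotvec()
    print(w,"->",np.r_[v.round(4),d.round(4)],"rows>=%.1f"%max(np.linalg.norm(d)/.05,np.degrees(np.linalg.norm(v))/8.59)); p,r=w[:3],t
E
python3 plan.py .572 -.075 .2 0 .572 -.075 .018 0 .572 -.075 .2 0  .48 .266 .2 0 .48 .266 .026 0
```

```text
t 0.30 pos [ 0.1828 -0.5976  0.2223] yaw 17.01 j [ 1.25  0.33 -0.06  1.46  0.02  1.35 -0.09] F [-0.3  0.8  1. ] w 0.0873 g 0.0
[ 0.572 -0.075  0.2    0.   ] -> [-4.000e-04  1.000e-04  2.968e-01  5.251e-01 -3.859e-01  2.240e-02] rows>=13.0
[ 0.572 -0.075  0.018  0.   ] -> [ 0.     0.     0.     0.    -0.     0.182] rows>=3.6
[ 0.572 -0.075  0.2    0.   ] -> [ 0.     0.     0.     0.     0.    -0.182] rows>=3.6
[0.48  0.266 0.2   0.   ] -> [ 0.     0.     0.    -0.092 -0.341 -0.   ] rows>=7.1
[0.48  0.266 0.026 0.   ] -> [ 0.     0.     0.     0.    -0.     0.174] rows>=3.5
```

{"name": "play_rows", "arguments": {
  "increments": "0 0 0.15 0.27 -0.19 0.012 1;0 0 0.15 0.27 -0.19 0.012 1;0 0 0.297 0.525 -0.386 0.022 1;0 0 0.297 0.525 -0.386 0.022 1;0 0 0.297 0.525 -0.386 0.022 1;0 0 0.297 0.525 -0.386 0.022 1;0 0 0.297 0.525 -0.386 0.022 1;0 0 0.297 0.525 -0.386 0.022 1"
}}

```text
time: 1.1
ee_pos: [0.4218, -0.2778, 0.2092]
eef_rot: [1.0, -0.0, 0.0, 0.0]
ft_force: [0.5, 0.3, -0.8]
width: 0.087
grip_force: 0.0
```

```bash
python3 plan.py .572 -.075 .2 0
```

```text
t 1.10 pos [ 0.4218 -0.2778  0.2092] yaw -0.02 j [ 0.8   0.09 -0.33  1.78  0.03  1.27 -1.1 ] F [ 0.5  0.3 -0.8] w 0.0870 g 0.0
[ 0.572 -0.075  0.2    0.   ] -> [ 0.0007 -0.0004 -0.0004  0.1501 -0.2029  0.0092] rows>=5.1
```

{"name": "play_rows", "arguments": {
  "increments": "0 0 0 0.15 -0.203 0.009 1;0 0 0 0.15 -0.203 0.009 1;0 0 0 0.15 -0.203 0.009 1;0 0 0 0.15 -0.203 0.009 1;0 0 0 0.15 -0.203 0.009 1;0 0 0 0.15 -0.203 0.009 1;0 0 0 0.15 -0.203 0.009 1"
}}

```text
time: 1.8
ee_pos: [0.5713, -0.0751, 0.1997]
eef_rot: [1.0, 0.001, -0.0, -0.0]
ft_force: [-0.5, -1.1, -0.2]
width: 0.0868
grip_force: 0.0
```

```bash
python3 - <<'E'
from h import *
s=read_state(); c=camera("wrist"); save(c,"w1",None,1)
H=hsv(c); h,sa,v=[H[...,i].astype(int) for i in range(3)]
for nm,m,z in (("red",((h<7)|(h>174))&(sa>180)&(v>60),.076),("yel",(h>22)&(h<35)&(sa>150)&(v>100),.048)):
    for b in blobs(m,100): print(nm,b.reshape(-1,2).mean(0).round(),rect(cast(c,b,z,s)))
E
python3 plan.py .572 -.075 .2 0
```

```text
red [256. 180.] [ 0.5744 -0.0771  0.0278  0.026   0.1884]
red [501.  52.] [ 7.03200e-01 -3.13200e-01  2.50000e-02  1.20000e-02  4.05121e+01]
yel [252.  86.] [ 0.6683 -0.0721  0.0605  0.0399  0.9335]
t 1.85 pos [ 0.5708 -0.0769  0.1998] yaw 0.01 j [ 0.47  0.28 -0.5   1.6   0.14  1.29 -1.62] F [-1.3 -0.5 -1. ] w 0.0870 g 0.0
[ 0.572 -0.075  0.2    0.   ] -> [ 0.0003  0.0006  0.0001  0.0012 -0.0019 -0.0002] rows>=0.0
```

View pics/w1.png

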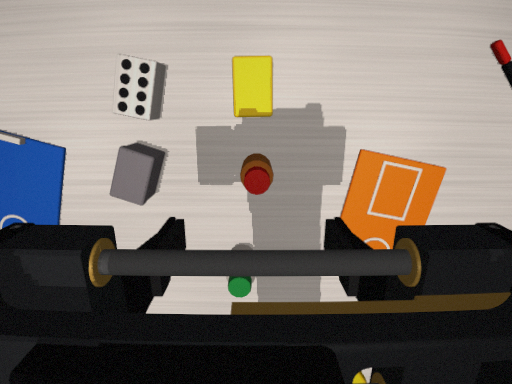

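The wrist view shows the red cap at (256,180), the small yellow box at (252,86) and the block at (138,87). They agree with the top view to within 2 mm, so I'll descend on the red bottle.

{"name": "play_rows", "arguments": {
  "increments": "0 0 0 0.001 0 0.05 1;0 0 0 0.001 0 0.1 1;0 0 0 0.001 0 0.145 1;0 0 0 0.001 0 0.182 1;0 0 0 0.001 0 0.182 1;0 0 0 0.001 0 0.182 0;0 0 0 0.001 0 0.182 0;0 0 0 0.001 0 0.182 0",
  "grip_force": 20
}}

```text
time: 2.65
ee_pos: [0.5735, -0.0771, 0.0205]
eef_rot: [1.0, -0.0, 0.002, 0.0]
ft_force: [1.0, -0.5, 1.0]
width: 0.0708
grip_force: 0.0
```

{"name": "play_rows", "arguments": {
  "increments": "0 0 0 0 0 0 0;0 0 0 0 0 0 0;0 0 0 0 0 0 0;0 0 0 0 0 0 0"
}}

```text
time: 3.05
ee_pos: [0.572, -0.0766, 0.0181]
eef_rot: [1.0, -0.0, 0.0, 0.0]
ft_force: [-0.7, 0.6, -0.6]
width: 0.0388
grip_force: 0.0
```

{"name": "play_rows", "arguments": {
  "increments": "0 0 0 0 0 0 0;0 0 0 0 0 0 0;0 0 0 0 0 0 0;0 0 0 0 0 -0.03 0;0 0 0 0 0 -0.08 0;0 0 0 0 0 -0.12 0;0 0 0 0 0 -0.12 0"
}}

```text
time: 3.75
ee_pos: [0.5752, -0.0765, 0.1439]
eef_rot: [1.0, -0.0, 0.005, 0.001]
ft_force: [1.0, -1.0, -1.1]
width: 0.0372
grip_force: 20.0
```

{"name": "play_rows", "arguments": {
  "increments": "0 0 0 -0.01 -0.035 0 0;0 0 0 -0.022 -0.08 0 0;0 0 0 -0.035 -0.13 0 0;0 0 0 -0.048 -0.178 0 0;0 0 0 -0.061 -0.226 0 0;0 0 0 -0.073 -0.272 0 0;0 0 0 -0.085 -0.316 0 0;0 0 0 -0.092 -0.342 0 0"
}}

```text
time: 4.55
ee_pos: [0.4778, 0.2693, 0.1375]
eef_rot: [1.0, 0.002, -0.0, -0.001]
ft_force: [0.4, -0.2, 0.0]
width: 0.0371
grip_force: 20.0
```

{"name": "play_rows", "arguments": {
  "increments": "0 0 0 0 0 0 0;0 0 0 0 0 0 0"
}}

```text
time: 4.75
ee_pos: [0.4796, 0.2655, 0.1372]
eef_rot: [1.0, 0.001, -0.0, 0.0]
ft_force: [1.2, -0.7, -0.6]
width: 0.0373
grip_force: 20.0
```

```bash
python3 plan.py .48 .266 .0255 0; python3 - <<'E'
from h import *
s=read_state(); c=camera("wrist"); save(c,"w2",None,1)
print(proj(c,[[.48,.266,.006]],s))
E
```

```text
t 4.75 pos [0.4796 0.2655 0.1372] yaw 0.06 j [ 0.01  0.31 -0.7   1.74  0.21  1.17 -2.32] F [ 1.2 -0.7 -0.6] w 0.0373 g 20.0
[0.48   0.266  0.0255 0.    ] -> [ 0.0006  0.001   0.0011  0.0005 -0.0006  0.1117] rows>=2.2
[[253.87416522 180.84119341]]
```

View pics/w2.png

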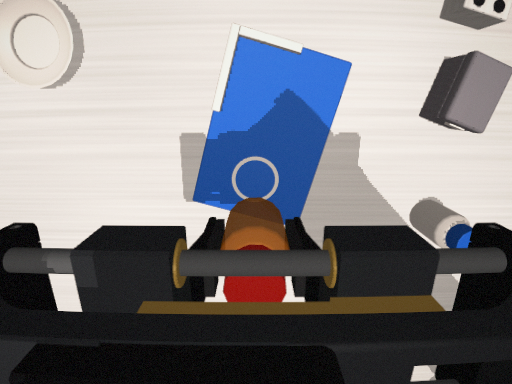

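{"name": "play_rows", "arguments": {
  "increments": "0 0 0 0.0005 -0.0005 0.045 0;0 0 0 0.0005 -0.0005 0.085 0;0 0 0 0.0005 -0.0005 0.105 0;0 0 0 0.0005 -0.0005 0.111 0;0 0 0 0.0005 -0.0005 0.112 0;0 0 0 0.0005 -0.0005 0.112 0"
}}

```text
time: 5.4
ee_pos: [0.4816, 0.2658, 0.0271]
eef_rot: [1.0, -0.001, 0.001, -0.0]
ft_force: [-0.3, 1.0, 0.3]
width: 0.0373
grip_force: 20.0
```

```bash
python3 plan.py .48 .266 .0245 0
```

```text
t 5.40 pos [0.4816 0.2658 0.0271] yaw -0.07 j [-0.04  0.45 -0.65  1.83  0.32  0.97 -2.4 ] F [-0.3  1.   0.3] w 0.0373 g 20.0
[0.48   0.266  0.0245 0.    ] -> [-0.0005 -0.0015 -0.0012 -0.0016 -0.0002  0.0026] rows>=0.1
```

{"name": "play_rows", "arguments": {
  "increments": "0 0 0 0 0 0.001 0;0 0 0 0 0 0.0015 0;0 0 0 0 0 0.0015 0"
}}

```text
time: 5.7
ee_pos: [0.4809, 0.2661, 0.025]
eef_rot: [1.0, -0.0, 0.0, -0.0]
ft_force: [-0.3, 0.5, -0.3]
width: 0.0373
grip_force: 20.0
```

{"name": "play_rows", "arguments": {
  "increments": "0 0 0 0 0 0.001 0;0 0 0 0 0 0.001 0;0 0 0 0 0 0.001 0"
}}

```text
time: 6.0
ee_pos: [0.4809, 0.2661, 0.024]
eef_rot: [1.0, -0.0, 0.0, 0.0]
ft_force: [-0.1, -1.3, 6.5]
width: 0.0372
grip_force: 20.0
```

{"name": "play_rows", "arguments": {
  "increments": "0 0 0 0 0 0 1;0 0 0 0 0 0 1;0 0 0 0 0 0 1;0 0 0 0 0 0 1;0 0 0 0 0 -0.04 1;0 0 0 0 0 -0.09 1;0 0 0 0 0 -0.135 1;0 0 0 0 0 -0.176 1"
}}

```text
time: 6.8
ee_pos: [0.4805, 0.2661, 0.2018]
eef_rot: [1.0, 0.0, 0.0, -0.0]
ft_force: [1.1, -0.0, 0.8]
width: 0.0851
grip_force: 0.0
```

```bash
python3 plan.py .668 .0603 .2 60 .668 .0603 .2 120 .668 .0603 .2 168.4 .668 .0603 .016 168.4; python3 - <<'E'
from h import *
s=read_state(); c=camera("wrist"); H=hsv(c); h,sa,v=[H[...,i].astype(int) for i in range(3)]
for b in blobs(((h<7)|(h>174))&(sa>180)&(v>60),100): print(b.reshape(-1,2).mean(0).round(),rect(cast(c,b,.082,s)))
save(c,"w3")
E
```

```text
t 6.80 pos [0.4805 0.2661 0.2018] yaw 0.01 j [ 0.03  0.25 -0.72  1.66  0.17  1.29 -2.29] F [ 1.1 -0.   0.8] w 0.0851 g 0.0
[ 0.668   0.0603  0.2    60.    ] -> [ 2.0000e-04 -1.1000e-03 -1.0471e+00  1.8750e-01  2.0590e-01  1.9000e-03] rows>=7.0
[6.68e-01 6.03e-02 2.00e-01 1.20e+02] -> [ 0.      0.     -1.0472  0.      0.      0.    ] rows>=7.0
[6.680e-01 6.030e-02 2.000e-01 1.684e+02] -> [-0.      0.     -0.8447  0.      0.      0.    ] rows>=5.6
[6.680e-01 6.030e-02 1.600e-02 1.684e+02] -> [ 0.     0.     0.     0.    -0.     0.184] rows>=3.7
[255. 182.] [0.4831 0.2656 0.0285 0.0267 0.029 ]
```

{"name": "play_rows", "arguments": {
  "increments": "0 0 -1.047 0.187 0.206 0.002 1;0 0 -1.047 0.187 0.206 0.002 1;0 0 -1.047 0.187 0.206 0.002 1;0 0 -1.047 0.187 0.206 0.002 1;0 0 -1.047 0.187 0.206 0.002 1;0 0 -1.047 0.187 0.206 0.002 1;0 0 -1.047 0.187 0.206 0.002 1;0 0 -1.047 0.187 0.206 0.002 1"
}}

```text
time: 7.65
ee_pos: [0.6677, 0.0591, 0.1964]
eef_rot: [0.866, 0.5, -0.0, -0.001]
ft_force: [0.8, 1.1, -0.4]
width: 0.0868
grip_force: 0.0
```

{"name": "play_rows", "arguments": {
  "increments": "0 0 -1.047 0 0 0 1;0 0 -1.047 0 0 0 1;0 0 -1.047 0 0 0 1;0 0 -1.047 0 0 0 1;0 0 -1.047 0 0 0 1;0 0 -1.047 0 0 0 1;0 0 -1.047 0 0 0 1;0 0 -1.047 0 0 0 1"
}}

```text
time: 8.45
ee_pos: [0.667, 0.061, 0.1974]
eef_rot: [0.5, 0.866, 0.0, -0.0]
ft_force: [-0.2, -0.8, -0.9]
width: 0.087
grip_force: 0.0
```

{"name": "play_rows", "arguments": {
  "increments": "0 0 -0.845 0 0 0 1;0 0 -0.845 0 0 0 1;0 0 -0.845 0 0 0 1;0 0 -0.845 0 0 0 1;0 0 -0.845 0 0 0 1;0 0 -0.845 0 0 0 1;0 0 -0.845 0 0 0 1;0 0 -0.845 0 0 0 1"
}}

```text
time: 9.25
ee_pos: [0.6673, 0.0605, 0.1975]
eef_rot: [0.104, 0.995, 0.0, 0.0]
ft_force: [-0.2, -0.8, 0.5]
width: 0.0871
grip_force: 0.0
```

```bash
python3 plan.py .668 .0603 .2 168.4 .668 .0603 .018 168.4; python3 - <<'E'
from h import *
s=read_state(); c=camera("wrist"); v=hsv(c)[...,2]
P=np.array([cast(c,b.reshape(-1,2).mean(0),.036,s)[0] for b in blobs(v<60,8) if cv2.contourArea(b)<300]); P=P[np.hypot(P[:,0]-.668,P[:,1]-.06)<.04]
print(len(P),P.mean(0),rect(P)); save(c,"w4")
E
```

```text
t 9.25 pos [0.6673 0.0605 0.1975] yaw 168.01 j [ 0.51  0.66 -1.05  1.32  0.57  1.47  0.86] F [-0.2 -0.8  0.5] w 0.0871 g 0.0
[6.680e-01 6.030e-02 2.000e-01 1.684e+02] -> [ 0.      0.0001 -0.0067 -0.0007 -0.     -0.0025] rows>=0.1
[6.680e-01 6.030e-02 1.800e-02 1.684e+02] -> [ 0.     0.     0.     0.    -0.     0.182] rows>=3.6
8 [0.66922925 0.05930916 0.036     ] [  0.6692   0.0593   0.045    0.0202 -11.5093]
```

View pics/w4.png

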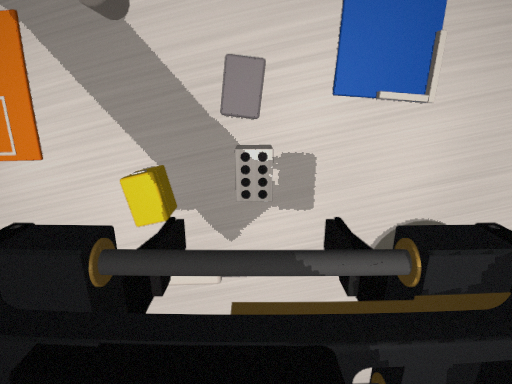

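The wrist view shows the block squarely between the fingers, with its wells at (254,175). I'll descend and grip it.

{"name": "play_rows", "arguments": {
  "increments": "0 0 -0.006 -0.001 0 0.045 1;0 0 -0.006 -0.001 0 0.095 1;0 0 -0.006 -0.001 0 0.14 1;0 0 -0.006 -0.001 0 0.175 1;0 0 -0.006 -0.001 0 0.184 1;0 0 -0.006 -0.001 0 0.184 0;0 0 -0.006 -0.001 0 0.184 0;0 0 -0.006 -0.001 0 0.184 0",
  "grip_force": 25
}}

```text
time: 10.1
ee_pos: [0.6699, 0.0601, 0.016]
eef_rot: [0.099, 0.995, 0.0, 0.002]
ft_force: [0.7, 0.5, 0.8]
width: 0.0708
grip_force: 0.0
```

{"name": "play_rows", "arguments": {
  "increments": "0 0 0 0 0 0 0;0 0 0 0 0 0 0;0 0 0 0 0 0 0;0 0 0 0 0 0 0;0 0 0 0 0 0 0;0 0 0 0 0 0 0"
}}

```text
time: 10.7
ee_pos: [0.6686, 0.0596, 0.0139]
eef_rot: [0.098, 0.995, -0.0, 0.0]
ft_force: [-0.9, -0.9, 4.6]
width: 0.044
grip_force: 25.0
```

```bash
python3 plan.py .668 .0603 .12 168.4 .577 .262 .12 164.5 .577 .262 .022 164.5
```

```text
t 10.70 pos [0.6686 0.0596 0.0139] yaw 168.72 j [ 0.48  0.83 -0.95  1.49  0.7   1.19  0.79] F [-0.9 -0.9  4.6] w 0.0440 g 25.0
[6.680e-01 6.030e-02 1.200e-01 1.684e+02] -> [-1.000e-04  4.000e-04  5.500e-03  7.000e-04  5.000e-04 -1.061e-01] rows>=2.1
[5.770e-01 2.620e-01 1.200e-01 1.645e+02] -> [-0.     -0.      0.0681  0.1297  0.1793  0.    ] rows>=4.4
[5.770e-01 2.620e-01 2.200e-02 1.645e+02] -> [ 0.     0.     0.     0.    -0.     0.098] rows>=2.0
```

{"name": "play_rows", "arguments": {
  "increments": "0 0 0 0 0 -0.03 0;0 0 0 0 0 -0.07 0;0 0 0 0 0 -0.106 0;0 0 0 0 0 -0.106 0"
}}

```text
time: 11.1
ee_pos: [0.6706, 0.0609, 0.1246]
eef_rot: [0.098, 0.995, 0.001, 0.003]
ft_force: [0.6, 0.1, -2.0]
width: 0.0439
grip_force: 25.0
```

{"name": "play_rows", "arguments": {
  "increments": "0 0 0.02 0.02 0.03 0 0;0 0 0.04 0.05 0.07 0 0;0 0 0.068 0.08 0.11 0 0;0 0 0.068 0.11 0.151 0 0;0 0 0.068 0.125 0.173 0 0;0 0 0.068 0.131 0.181 0 0;0 0 0.068 0.131 0.181 0 0;0 0 0.068 0.131 0.181 0 0"
}}

```text
time: 11.9
ee_pos: [0.5763, 0.261, 0.1187]
eef_rot: [0.133, 0.991, -0.001, -0.0]
ft_force: [-0.4, -0.4, -2.1]
width: 0.0438
grip_force: 25.0
```

```bash
python3 plan.py .576 .264 .021 164.5; python3 - <<'E'
from h import *
s=read_state(); c=camera("wrist"); save(c,"w5")
for n in ("top",):
    c=camera(n); save(c,"t5",(70,90,230,250),4)
E
```

```text
t 11.90 pos [0.5763 0.261  0.1187] yaw 164.72 j [ 0.24  0.66 -1.05  1.52  0.59  1.3   0.43] F [-0.4 -0.4 -2.1] w 0.0438 g 25.0
[5.760e-01 2.640e-01 2.100e-02 1.645e+02] -> [-0.0014 -0.      0.0039  0.001   0.003   0.0977] rows>=2.0
```

View pics/w5.png

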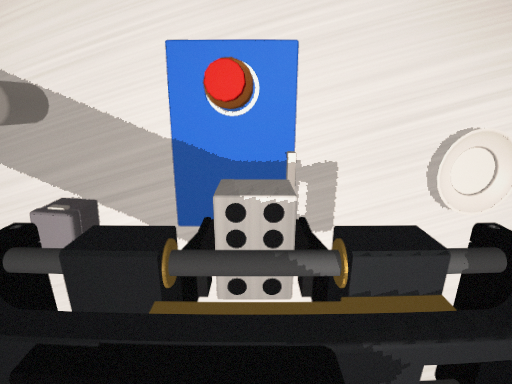

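{"name": "play_rows", "arguments": {
  "increments": "0 0 0.002 0.001 0.002 0.04 0;0 0 0.002 0.001 0.002 0.08 0;0 0 0.002 0.001 0.002 0.093 0;0 0 0.002 0.001 0.002 0.096 0;0 0 0.002 0.001 0.002 0.097 0;0 0 0.002 0.001 0.002 0.097 0"
}}

```text
time: 12.6
ee_pos: [0.576, 0.2654, 0.0243]
eef_rot: [0.133, 0.991, 0.001, 0.001]
ft_force: [-0.2, 0.1, -0.8]
width: 0.0435
grip_force: 25.0
```

{"name": "play_rows", "arguments": {
  "increments": "0 0 0 0 0 0.001 0;0 0 0 0 0 0.001 0;0 0 0 0 0 0.001 0"
}}

```text
time: 12.9
ee_pos: [0.5752, 0.2651, 0.022]
eef_rot: [0.133, 0.991, 0.0, 0.0]
ft_force: [-0.2, -0.4, -2.1]
width: 0.0437
grip_force: 25.0
```

```bash
python3 plan.py .576 .264 .020 164.5; python3 - <<'E'
from h import *
c=camera("top"); save(c,"t6",(70,90,230,220),5)
c=camera("scene"); save(c,"s6",(300,200,460,330),5)
E
```

```text
t 12.90 pos [0.5752 0.2651 0.022 ] yaw 164.71 j [ 0.2   0.76 -0.98  1.6   0.67  1.16  0.36] F [-0.2 -0.4 -2.1] w 0.0437 g 25.0
[5.760e-01 2.640e-01 2.000e-02 1.645e+02] -> [ 0.0002  0.0007  0.0037 -0.001  -0.0008  0.002 ] rows>=0.0
```

View pics/s6.png

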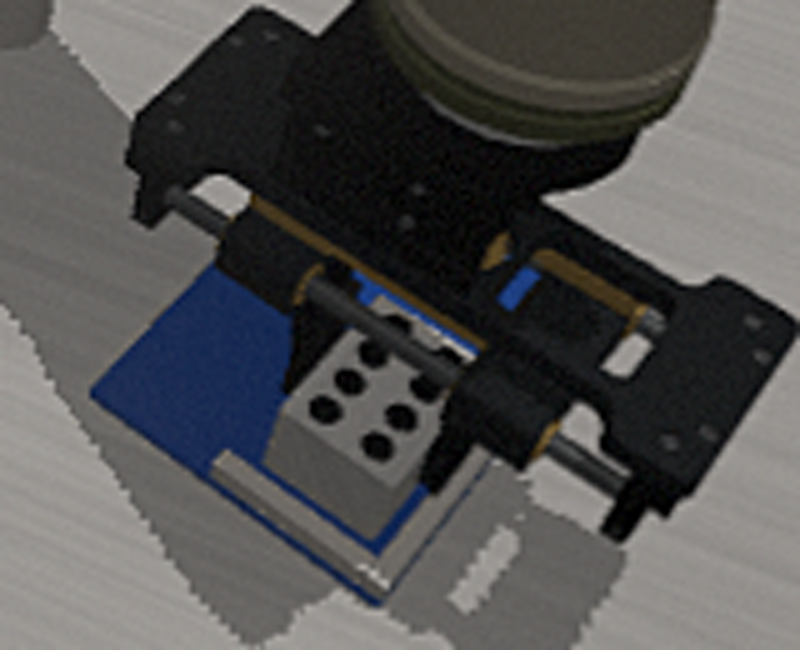

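The scene crop shows the block inside both stops, with small gaps of roughly 5 mm and the fingers above the stop. I'll lower it to contact.

{"name": "play_rows", "arguments": {
  "increments": "0 0 0 0 0 0.001 0;0 0 0 0 0 0.002 0;0 0 0 0 0 0.002 0"
}}

```text
time: 13.3
ee_pos: [0.575, 0.265, 0.0198]
eef_rot: [0.133, 0.991, -0.0, 0.0]
ft_force: [-1.0, -2.2, 3.0]
width: 0.044
grip_force: 25.0
```

{"name": "play_rows", "arguments": {
  "increments": "0 0 0 0 0 0.0005 0;0 0 0 0 0 0.001 0;0 0 0 0 0 0.001 0"
}}

```text
time: 13.6
ee_pos: [0.5751, 0.2651, 0.0198]
eef_rot: [0.133, 0.991, -0.0, 0.0]
ft_force: [-6.1, -4.0, 13.5]
width: 0.0439
grip_force: 25.0
```

{"name": "play_rows", "arguments": {
  "increments": "0 0 0 0 0 -0.001 0;0 0 0 0 0.002 -0.001 0;0 0 0 0 0.003 -0.001 0;0 0 0 0 0.004 -0.001 0;0 0 0 0 0.004 -0.001 0"
}}

```text
time: 14.1
ee_pos: [0.5766, 0.2683, 0.0198]
eef_rot: [0.133, 0.991, -0.0, 0.0]
ft_force: [-1.8, -3.3, 5.7]
width: 0.0437
grip_force: 25.0
```

{"name": "play_rows", "arguments": {
  "increments": "0 0 0 0 0.001 0 0;0 0 0 0 0.002 0 0;0 0 0 0 0.002 0 0"
}}

```text
time: 14.4
ee_pos: [0.5771, 0.2699, 0.0199]
eef_rot: [0.133, 0.991, -0.001, 0.0]
ft_force: [-0.6, -4.6, 7.0]
width: 0.0439
grip_force: 25.0
```

{"name": "play_rows", "arguments": {
  "increments": "0 0 0 0 0.001 0 0;0 0 0 0 0.0015 0 0;0 0 0 0 0.0015 0 0"
}}

```text
time: 14.7
ee_pos: [0.5771, 0.27, 0.0198]
eef_rot: [0.134, 0.991, -0.002, -0.0]
ft_force: [-5.9, -11.1, 12.4]
width: 0.044
grip_force: 25.0
```

{"name": "play_rows", "arguments": {
  "increments": "0 0 0 -0.002 0 0 0;0 0 0 -0.004 0 0 0;0 0 0 -0.005 0 0 0;0 0 0 -0.005 0 0 0"
}}

```text
time: 15.1
ee_pos: [0.5776, 0.2698, 0.0197]
eef_rot: [0.132, 0.991, -0.003, -0.003]
ft_force: [-24.3, -13.6, 23.7]
width: 0.0438
grip_force: 25.0
```

{"name": "play_rows", "arguments": {
  "increments": "0 0 0 0 -0.0015 -0.0015 0;0 0 0 0 -0.0015 -0.0015 0;0 0 0 0 -0.0015 -0.0015 0"
}}

```text
time: 15.4
ee_pos: [0.5811, 0.2687, 0.0204]
eef_rot: [0.133, 0.991, -0.001, -0.0]
ft_force: [-3.6, -4.0, 0.6]
width: 0.0439
grip_force: 25.0
```

```bash
python3 plan.py; python3 - <<'E'
from h import *
c=camera("scene"); save(c,"s7",(335,260,425,328),8)
E
```

```text
t 15.40 pos [0.5811 0.2687 0.0204] yaw 164.69 j [ 0.18  0.77 -0.97  1.58  0.68  1.17  0.37] F [-3.6 -4.   0.6] w 0.0439 g 25.0
```

View pics/s7.png

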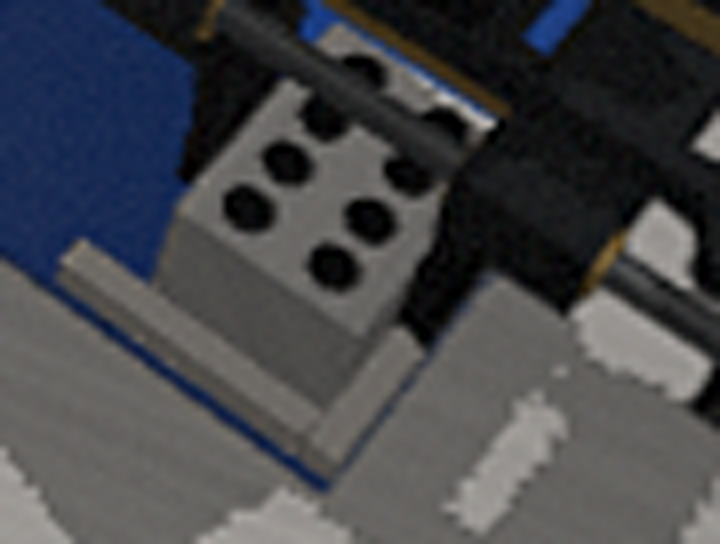

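The block slid once the load eased, and the crop shows it against or very near both stops. I'll press it gently home.

{"name": "play_rows", "arguments": {
  "increments": "0 0 0 -0.001 0 0 0;0 0 0 -0.002 0 0 0;0 0 0 -0.003 0 0 0;0 0 0 -0.003 0 0 0"
}}

```text
time: 15.85
ee_pos: [0.5834, 0.2681, 0.0202]
eef_rot: [0.133, 0.991, -0.001, -0.001]
ft_force: [-6.2, -3.4, 0.2]
width: 0.0438
grip_force: 25.0
```

{"name": "play_rows", "arguments": {
  "increments": "0 0 0 0 0.001 0 0;0 0 0 0 0.002 0 0;0 0 0 0 0.002 0 0"
}}

```text
time: 16.15
ee_pos: [0.5835, 0.2682, 0.02]
eef_rot: [0.134, 0.991, -0.003, -0.002]
ft_force: [-10.0, -10.2, 5.8]
width: 0.0437
grip_force: 25.0
```

{"name": "play_rows", "arguments": {
  "increments": "0 0 0 -0.001 -0.001 0 0;0 0 0 -0.002 -0.001 0 0;0 0 0 -0.003 -0.001 0 0;0 0 0 -0.003 -0.001 0 0"
}}

```text
time: 16.55
ee_pos: [0.5836, 0.2681, 0.0201]
eef_rot: [0.133, 0.991, -0.002, -0.003]
ft_force: [-19.3, -8.9, 10.0]
width: 0.0439
grip_force: 25.0
```

{"name": "play_rows", "arguments": {
  "increments": "0 0 0 0.001 0.0005 0 0.7;0 0 0 0.001 0.0005 0 0.7;0 0 0 0.001 0.0005 0 0.7;0 0 0 0.001 0.0005 -0.03 0.7;0 0 0 0.001 0.0005 -0.08 0.7;0 0 0 0 0 -0.13 0.7;0 0 0 0 0 -0.18 1;0 0 0 0 0 -0.18 1"
}}

```text
time: 17.35
ee_pos: [0.5898, 0.2715, 0.2088]
eef_rot: [0.133, 0.991, 0.003, 0.004]
ft_force: [-0.5, 0.4, -0.9]
width: 0.0698
grip_force: 0.0
```

```bash
python3 plan.py .4378 .0708 .2 164.5 .4378 .0708 .018 164.5; python3 - <<'E'
from h import *
s=read_state(); c=camera("wrist"); save(c,"w8",(170,80,350,240),4)
v=hsv(c)[...,2]
P=np.array([cast(c,b.reshape(-1,2).mean(0),.042,s)[0] for b in blobs(v<60,8) if cv2.contourArea(b)<300]); P=P[np.hypot(P[:,0]-.583,P[:,1]-.268)<.04]
print(len(P),P.mean(0),rect(P))
H=hsv(c); h,sa,v=[H[...,i].astype(int) for i in range(3)]
for b in blobs((h>100)&(h<125)&(sa>150),2000): print(rect(cast(c,b,.006,s)))
E
```

```text
t 17.35 pos [0.5898 0.2715 0.2088] yaw 164.70 j [ 0.22  0.61 -1.09  1.38  0.54  1.45  0.46] F [-0.5  0.4 -0.9] w 0.0698 g 0.0
[4.378e-01 7.080e-02 2.000e-01 1.645e+02] -> [ 0.008   0.0079  0.0036  0.0937 -0.2338  0.0062] rows>=5.0
[4.378e-01 7.080e-02 1.800e-02 1.645e+02] -> [ 0.     0.     0.     0.    -0.     0.182] rows>=3.6
8 [0.58372993 0.26790637 0.042     ] [  0.5836   0.268    0.0451   0.0202 -15.1559]
[  0.5276   0.2527   0.1769   0.1177 -15.2732]
```

View pics/w8.png

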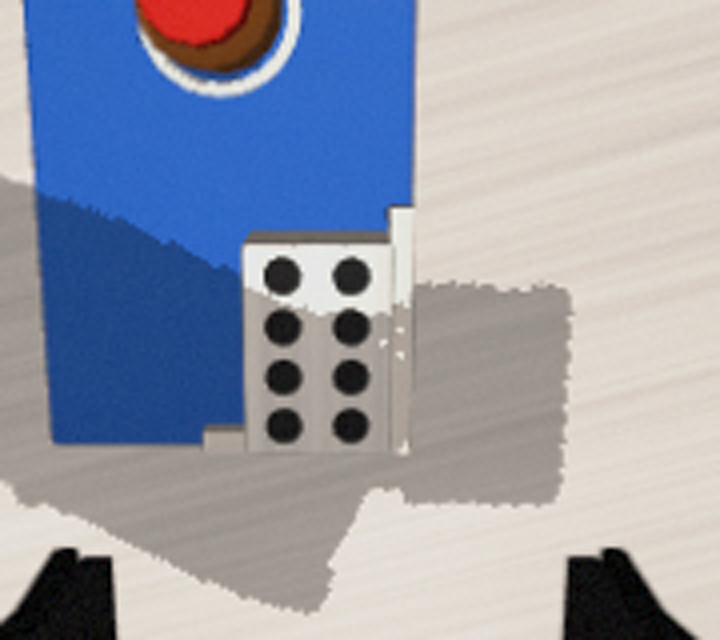

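The block is home: tray-frame (49.9, 30.0) with 0.1° of yaw error. The next item is the blue-capped bottle.

{"name": "play_rows", "arguments": {
  "increments": "0 0 0 0.094 -0.234 0.006 1;0 0 0 0.094 -0.234 0.006 1;0 0 0 0.094 -0.234 0.006 1;0 0 0 0.094 -0.234 0.006 1;0 0 0 0.094 -0.234 0.006 1;0 0 0 0.094 -0.234 0.006 1;0 0 0 0.094 -0.234 0.006 1;0 0 0 0.094 -0.234 0.006 1"
}}

```text
time: 18.2
ee_pos: [0.4345, 0.0653, 0.1942]
eef_rot: [0.135, 0.991, -0.002, 0.0]
ft_force: [-0.8, -0.8, -0.6]
width: 0.0869
grip_force: 0.0
```

```bash
python3 plan.py .4378 .0708 .018 164.5; python3 - <<'E'
from h import *
s=read_state(); c=camera("wrist"); H=hsv(c); h,sa,v=[H[...,i].astype(int) for i in range(3)]
for b in blobs((h>100)&(h<125)&(sa>150),100): print(b.reshape(-1,2).mean(0).round(),rect(cast(c,b,.076,s)))
E
```

```text
t 18.20 pos [0.4345 0.0653 0.1942] yaw 164.44 j [ 1.18 -0.03 -1.38  1.91 -0.02  1.24  1.11] F [-0.8 -0.8 -0.6] w 0.0869 g 0.0
[4.378e-01 7.080e-02 1.800e-02 1.645e+02] -> [-0.0036  0.0008 -0.001  -0.0016  0.0069  0.1761] rows>=3.5
[261. 184.] [  0.4375   0.0706   0.0286   0.0256 -15.5277]
[410. 178.] [  0.4881   0.2201   0.1297   0.0957 -15.4942]
```

{"name": "play_rows", "arguments": {
  "increments": "0 0 0 -0.001 0.006 0.04 1;0 0 0 -0.001 0.006 0.09 1;0 0 0 -0.001 0.006 0.135 1;0 0 0 -0.001 0.006 0.17 1;0 0 0 -0.001 0.006 0.176 1;0 0 0 -0.001 0.006 0.176 0;0 0 0 -0.001 0.006 0.176 0;0 0 0 -0.001 0.006 0.176 0",
  "grip_force": 20
}}

```text
time: 19.05
ee_pos: [0.4391, 0.0737, 0.0207]
eef_rot: [0.133, 0.991, 0.0, 0.002]
ft_force: [-0.4, -0.0, 0.5]
width: 0.0706
grip_force: 0.0
```

{"name": "play_rows", "arguments": {
  "increments": "0 0 0 0 0 0 0;0 0 0 0 0 0 0;0 0 0 0 0 0 0;0 0 0 0 0 0 0;0 0 0 0 0 0 0;0 0 0 0 0 0 0;0 0 0 0 0 0 0"
}}

```text
time: 19.75
ee_pos: [0.4377, 0.0732, 0.0191]
eef_rot: [0.133, 0.991, -0.0, 0.0]
ft_force: [-1.1, -3.2, 5.9]
width: 0.0375
grip_force: 20.0
```

```bash
python3 plan.py .4378 .0708 .14 164.5 .4497 -.2397 .14 164.5 .4497 -.2397 .026 164.5
```

```text
t 19.75 pos [0.4377 0.0732 0.0191] yaw 164.70 j [ 0.78  0.41 -1.16  2.08  0.48  0.94  0.66] F [-1.1 -3.2  5.9] w 0.0375 g 20.0
[4.378e-01 7.080e-02 1.400e-01 1.645e+02] -> [-0.0005  0.0002  0.0035 -0.0007 -0.0024 -0.1209] rows>=2.4
[ 4.497e-01 -2.397e-01  1.400e-01  1.645e+02] -> [ 0.      0.      0.     -0.0944 -0.296  -0.    ] rows>=6.2
[ 4.497e-01 -2.397e-01  2.600e-02  1.645e+02] -> [ 0.     0.     0.     0.    -0.     0.114] rows>=2.3
```

{"name": "play_rows", "arguments": {
  "increments": "0 0 0 0 0 -0.03 0;0 0 0 0 0 -0.08 0;0 0 0 0 0 -0.121 0;0 0 0 0 0 -0.121 0"
}}

```text
time: 20.15
ee_pos: [0.4402, 0.0739, 0.144]
eef_rot: [0.133, 0.991, -0.0, 0.003]
ft_force: [1.5, -0.9, -1.8]
width: 0.0369
grip_force: 20.0
```

{"name": "play_rows", "arguments": {
  "increments": "0 0 0 -0.03 -0.03 0 0;0 0 0 -0.06 -0.065 0 0;0 0 0 -0.09 -0.1 0 0;0 0 0 -0.12 -0.133 0 0;0 0 0 -0.12 -0.133 0 0"
}}

```text
time: 20.65
ee_pos: [0.5194, -0.0926, 0.1382]
eef_rot: [0.137, 0.991, 0.0, -0.001]
ft_force: [-0.8, 1.4, -1.2]
width: 0.0371
grip_force: 20.0
```

```bash
python3 plan.py .4497 -.2397 .14 164.5 
```

```text
t 20.65 pos [ 0.5194 -0.0926  0.1382] yaw 164.25 j [ 1.07  0.42 -1.18  1.78  0.42  1.22  1.07] F [-0.8  1.4 -1.2] w 0.0371 g 20.0
[ 4.497e-01 -2.397e-01  1.400e-01  1.645e+02] -> [ 0.0002 -0.0013 -0.0044  0.0271 -0.1604 -0.0018] rows>=3.3
```

{"name": "play_rows", "arguments": {
  "increments": "0 0 0 0.007 -0.04 0 0;0 0 0 0.014 -0.085 0 0;0 0 0 0.021 -0.125 0 0;0 0 0 0.025 -0.15 0 0;0 0 0 0.027 -0.16 0 0;0 0 0 0.027 -0.16 0 0;0 0 0 0.027 -0.16 0 0"
}}

```text
time: 21.35
ee_pos: [0.4507, -0.232, 0.1399]
eef_rot: [0.132, 0.991, 0.0, 0.0]
ft_force: [0.2, 0.9, -1.0]
width: 0.0375
grip_force: 20.0
```

```bash
python3 plan.py .4497 -.2397 .026 164.5; python3 - <<'E'
from h import *
c=camera("top"); save(c,"t9",(310,130,430,260),4.5)
E
```

```text
t 21.35 pos [ 0.4507 -0.232   0.1399] yaw 164.82 j [ 1.42  0.37 -1.2   1.83  0.37  1.2   1.41] F [ 0.2  0.9 -1. ] w 0.0375 g 20.0
[ 4.497e-01 -2.397e-01  2.600e-02  1.645e+02] -> [ 0.0008  0.      0.0055 -0.0011 -0.0078  0.1138] rows>=2.3
```

View pics/t9.png

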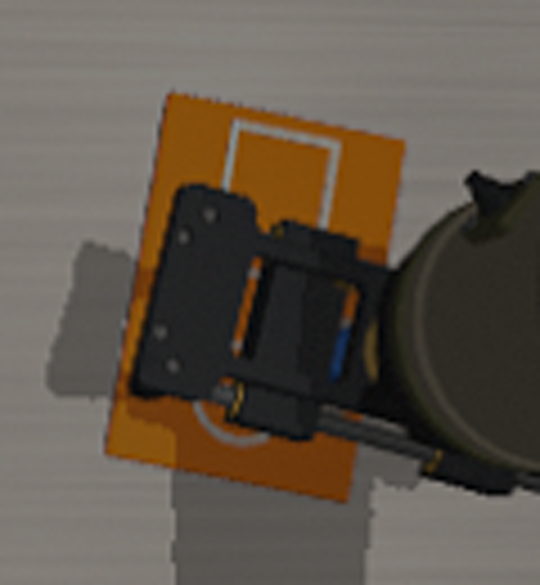

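The top view shows the gripper over the orange tray near the ring, and the measured y is 8 mm short. I'll correct that during the descent.

{"name": "play_rows", "arguments": {
  "increments": "0 0 0.004 -0.001 -0.008 0.02 0;0 0 0.004 -0.001 -0.008 0.065 0;0 0 0.004 -0.001 -0.008 0.1 0;0 0 0.004 -0.001 -0.008 0.111 0;0 0 0.004 -0.001 -0.008 0.113 0;0 0 0.004 -0.001 -0.008 0.113 0;0 0 0.004 -0.001 -0.008 0.113 0"
}}

```text
time: 22.1
ee_pos: [0.4502, -0.2419, 0.0287]
eef_rot: [0.135, 0.991, -0.001, 0.001]
ft_force: [-0.8, -0.3, -1.0]
width: 0.0375
grip_force: 20.0
```

{"name": "play_rows", "arguments": {
  "increments": "0 0 0 0 0 0.0005 0;0 0 0 0 0 0.001 0;0 0 0 0 0 0.001 0"
}}

```text
time: 22.4
ee_pos: [0.449, -0.242, 0.0264]
eef_rot: [0.135, 0.991, -0.0, 0.0]
ft_force: [-0.3, 0.4, -0.1]
width: 0.0369
grip_force: 20.0
```

{"name": "play_rows", "arguments": {
  "increments": "0 0 0 0 0.002 0 0;0 0 0 0 0.002 0.001 0;0 0 0 0 0.002 0.001 0;0 0 0 0 0.002 0.001 0"
}}

```text
time: 22.8
ee_pos: [0.4497, -0.2395, 0.0252]
eef_rot: [0.135, 0.991, 0.0, 0.0]
ft_force: [-1.0, 0.5, 4.6]
width: 0.0371
grip_force: 20.0
```

{"name": "play_rows", "arguments": {
  "increments": "0 0 0 0 0 0.0005 0;0 0 0 0 0 0.001 0;0 0 0 0 0 0.001 0"
}}

```text
time: 23.1
ee_pos: [0.4498, -0.2395, 0.0251]
eef_rot: [0.135, 0.991, -0.0, -0.0]
ft_force: [-6.6, 3.0, 19.2]
width: 0.0374
grip_force: 20.0
```

{"name": "play_rows", "arguments": {
  "increments": "0 0 0 0 0 -0.001 0;0 0 0 0 0 -0.001 1;0 0 0 0 0 -0.001 1;0 0 0 0 0 -0.001 1;0 0 0 0 0 -0.001 1;0 0 0 0 0 -0.045 1;0 0 0 0 0 -0.09 1;0 0 0 0 0 -0.14 1"
}}

```text
time: 23.9
ee_pos: [0.4489, -0.2392, 0.165]
eef_rot: [0.135, 0.991, 0.001, -0.001]
ft_force: [0.9, -1.2, 1.8]
width: 0.0836
grip_force: 0.0
```

{"name": "play_rows", "arguments": {
  "increments": "0 0 0 0 0 -0.035 1;0 0 0 0 0 -0.035 1;0 0 0 0 0 -0.035 1"
}}

```text
time: 24.2
ee_pos: [0.4495, -0.2401, 0.1993]
eef_rot: [0.135, 0.991, -0.001, 0.0]
ft_force: [-0.4, -0.3, 0.6]
width: 0.0873
grip_force: 0.0
```

```bash
python3 plan.py .667 -.071 .2 180.8 .667 -.071 .018 180.8; python3 - <<'E'
from h import *
s=read_state(); c=camera("wrist"); H=hsv(c); h,sa,v=[H[...,i].astype(int) for i in range(3)]
for b in blobs((h>100)&(h<125)&(sa>150),100): print("cap",b.reshape(-1,2).mean(0).round(),rect(cast(c,b,.082,s)))
for b in blobs((h>8)&(h<20)&(sa>150),3000): print("tray",rect(cast(c,b,.006,s)))
E
```

```text
t 24.20 pos [ 0.4495 -0.2401  0.1993] yaw 164.45 j [ 1.49  0.3  -1.25  1.75  0.3   1.3   1.47] F [-0.4 -0.3  0.6] w 0.0873 g 0.0
[ 6.670e-01 -7.100e-02  2.000e-01  1.808e+02] -> [-0.0012  0.0006 -0.2854 -0.1642  0.2213 -0.0008] rows>=5.5
[ 6.670e-01 -7.100e-02  1.800e-02  1.808e+02] -> [ 0.     0.     0.     0.    -0.     0.182] rows>=3.6
cap [255. 183.] [  0.4487  -0.2398   0.0284   0.0255 -15.5669]
tray [  0.4881  -0.2483   0.1606   0.1187 -11.2258]
```

Blue bottle placed: cap at (0.4487, −0.2398) against a ring at (0.4495, −0.2397). The yellow box is next.

{"name": "play_rows", "arguments": {
  "increments": "0 0 -0.05 -0.03 0.04 0 1;0 0 -0.1 -0.06 0.08 0 1;0 0 -0.16 -0.09 0.12 0 1;0 0 -0.22 -0.12 0.16 0 1;0 0 -0.285 -0.145 0.2 0 1;0 0 -0.285 -0.164 0.221 0 1;0 0 -0.285 -0.164 0.221 0 1;0 0 -0.285 -0.164 0.221 0 1"
}}

```text
time: 25.05
ee_pos: [0.6662, -0.0696, 0.1969]
eef_rot: [-0.008, 1.0, 0.0, -0.001]
ft_force: [-0.5, 0.2, 0.2]
width: 0.0873
grip_force: 0.0
```

{"name": "play_rows", "arguments": {
  "increments": "0 0 0 0 0 0 1;0 0 0 0 0 0 1"
}}

```text
time: 25.25
ee_pos: [0.666, -0.0721, 0.1987]
eef_rot: [-0.006, 1.0, -0.0, -0.0]
ft_force: [-0.1, -0.8, -0.4]
width: 0.0867
grip_force: 0.0
```

```bash
python3 plan.py .667 -.071 .018 180.8; python3 - <<'E'
from h import *
s=read_state(); c=camera("wrist"); H=hsv(c); h,sa,v=[H[...,i].astype(int) for i in range(3)]
for t in (100,140,180,210):
  for b in blobs((h>22)&(h<35)&(sa>150)&(v>t),400): print(t,b.reshape(-1,2).mean(0).round(),rect(cast(c,b,.048,s)))
save(c,"w10")
E
```

```text
t 25.25 pos [ 0.666  -0.0721  0.1987] yaw -179.28 j [ 0.73  0.69 -1.1   1.32  0.6   1.49  1.26] F [-0.1 -0.8 -0.4] w 0.0867 g 0.0
[ 6.670e-01 -7.100e-02  1.800e-02  1.808e+02] -> [-0.0009 -0.0006 -0.0015 -0.0011  0.0013  0.1807] rows>=3.6
100 [254. 173.] [ 0.6658 -0.0724  0.0652  0.0405  1.2243]
140 [255. 177.] [ 0.6682 -0.0722  0.0608  0.0398  1.6725]
```

View pics/w10.png

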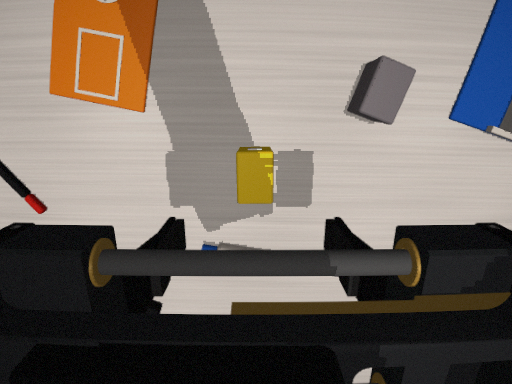

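The wrist view shows the small yellow box (255,177) square between the fingers, measuring 61x40. I'll descend and grip.

{"name": "play_rows", "arguments": {
  "increments": "0 0 0 -0.001 0.0005 0.045 1;0 0 0 -0.001 0.0005 0.09 1;0 0 0 -0.001 0.0005 0.135 1;0 0 0 -0.001 0.0005 0.17 1;0 0 0 -0.001 0.0005 0.177 1;0 0 0 -0.001 0.0005 0.177 0;0 0 0 -0.001 0.0005 0.177 0;0 0 0 -0.001 0.0005 0.177 0",
  "grip_force": 15
}}

```text
time: 26.1
ee_pos: [0.6689, -0.0702, 0.0245]
eef_rot: [-0.007, 1.0, -0.0, 0.002]
ft_force: [0.4, 0.0, 0.4]
width: 0.0704
grip_force: 0.0
```

{"name": "play_rows", "arguments": {
  "increments": "0 0 0 0 0 0 0;0 0 0 0 0 0 0;0 0 0 0 0 0 0;0 0 0 0 0 0 0;0 0 0 0 0 0 0;0 0 0 0 0 0 0;0 0 0 0 0 0 0"
}}

```text
time: 26.8
ee_pos: [0.6677, -0.0703, 0.0223]
eef_rot: [-0.007, 1.0, -0.0, 0.0]
ft_force: [-1.5, -1.8, 5.6]
width: 0.0419
grip_force: 15.0
```

```bash
python3 plan.py .667 -.0715 .14 180.8 .5412 -.2577 .14 168.85 .5412 -.2577 .03 168.85
```

```text
t 26.80 pos [ 0.6677 -0.0703  0.0223] yaw -179.19 j [ 0.7   0.84 -1.    1.48  0.73  1.22  1.18] F [-1.5 -1.8  5.6] w 0.0419 g 15.0
[ 6.670e-01 -7.150e-02  1.400e-01  1.808e+02] -> [-3.000e-04  3.000e-04  1.000e-04  7.000e-04 -1.200e-03 -1.177e-01] rows>=2.4
[ 5.4120e-01 -2.5770e-01  1.4000e-01  1.6885e+02] -> [ 0.     -0.      0.2086  0.1284 -0.1844 -0.    ] rows>=4.5
[ 5.4120e-01 -2.5770e-01  3.0000e-02  1.6885e+02] -> [ 0.    0.    0.   -0.   -0.    0.11] rows>=2.2
```

{"name": "play_rows", "arguments": {
  "increments": "0 0 0 0 0 -0.03 0;0 0 0 0 0 -0.08 0;0 0 0 0 0 -0.118 0;0 0 0 0 0 -0.118 0;0 0 0 0 0 -0.118 0"
}}

```text
time: 27.3
ee_pos: [0.6677, -0.07, 0.1402]
eef_rot: [-0.007, 1.0, -0.0, 0.0]
ft_force: [-0.1, -0.1, -1.5]
width: 0.0417
grip_force: 15.0
```

{"name": "play_rows", "arguments": {
  "increments": "0 0 0.03 0.02 -0.03 0 0;0 0 0.07 0.045 -0.065 0 0;0 0 0.12 0.075 -0.1 0 0;0 0 0.17 0.1 -0.14 0 0;0 0 0.209 0.12 -0.17 0 0;0 0 0.209 0.129 -0.185 0 0;0 0 0.209 0.129 -0.185 0 0;0 0 0.209 0.129 -0.185 0 0"
}}

```text
time: 28.1
ee_pos: [0.5406, -0.2566, 0.1387]
eef_rot: [0.097, 0.995, 0.001, -0.001]
ft_force: [-0.5, 0.8, -1.1]
width: 0.0418
grip_force: 15.0
```

{"name": "play_rows", "arguments": {
  "increments": "0 0 0 0 0 0 0;0 0 0 0 0 0 0"
}}

```text
time: 28.3
ee_pos: [0.5417, -0.2554, 0.1397]
eef_rot: [0.096, 0.995, 0.0, -0.0]
ft_force: [-0.1, -0.6, -0.8]
width: 0.0417
grip_force: 15.0
```

```bash
python3 plan.py .5412 -.2577 .03 168.85; python3 - <<'E'
from h import *
s=read_state(); c=camera("wrist"); save(c,"w11")
H=hsv(c); h,sa,v=[H[...,i].astype(int) for i in range(3)]
for b in blobs((h>8)&(h<20)&(sa>150),3000): print("tray",rect(cast(c,b,.006,s)))
E
```

```text
t 28.30 pos [ 0.5417 -0.2554  0.1397] yaw 168.97 j [ 1.19  0.58 -1.11  1.59  0.53  1.3   1.38] F [-0.1 -0.6 -0.8] w 0.0417 g 15.0
[ 5.4120e-01 -2.5770e-01  3.0000e-02  1.6885e+02] -> [ 7.000e-04 -2.000e-04  2.000e-03  1.000e-04 -2.400e-03  1.097e-01] rows>=2.2
tray [  0.498   -0.2504   0.1787   0.1185 -11.2723]
```

View pics/w11.png

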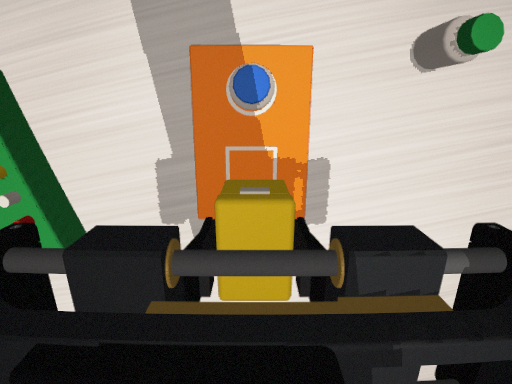

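{"name": "play_rows", "arguments": {
  "increments": "0 0 0.002 0 -0.002 0.03 0;0 0 0.002 0 -0.002 0.075 0;0 0 0.002 0 -0.002 0.1 0;0 0 0.002 0 -0.002 0.108 0;0 0 0.002 0 -0.002 0.11 0;0 0 0.002 0 -0.002 0.11 0"
}}

```text
time: 28.95
ee_pos: [0.5418, -0.2587, 0.0313]
eef_rot: [0.098, 0.995, -0.0, 0.001]
ft_force: [0.0, 0.2, -0.9]
width: 0.0415
grip_force: 15.0
```

{"name": "play_rows", "arguments": {
  "increments": "0 0 0 0 0 0.0005 0;0 0 0 0 0 0.001 0;0 0 0 0 0 0.001 0"
}}

```text
time: 29.25
ee_pos: [0.5412, -0.2592, 0.0297]
eef_rot: [0.098, 0.995, -0.0, 0.0]
ft_force: [-0.3, -0.1, -1.3]
width: 0.0423
grip_force: 15.0
```

{"name": "play_rows", "arguments": {
  "increments": "0 0 0 0 0.001 0.0005 0;0 0 0 0 0.001 0.0015 0;0 0 0 0 0.001 0.0015 0"
}}

```text
time: 29.55
ee_pos: [0.5413, -0.2579, 0.0282]
eef_rot: [0.098, 0.995, -0.0, 0.0]
ft_force: [-3.3, 0.4, 6.2]
width: 0.0414
grip_force: 15.0
```

{"name": "play_rows", "arguments": {
  "increments": "0 0 0 0 0 0.0005 0;0 0 0 0 0 0.0005 0"
}}

```text
time: 29.75
ee_pos: [0.5413, -0.2579, 0.0282]
eef_rot: [0.098, 0.995, -0.0, 0.0]
ft_force: [-5.4, 0.6, 11.2]
width: 0.0418
grip_force: 15.0
```

{"name": "play_rows", "arguments": {
  "increments": "0 0 0 0 0 -0.001 0;0 0 0 0 0 -0.001 1;0 0 0 0 0 -0.001 1;0 0 0 0 0 -0.001 1;0 0 0 0 0 -0.001 1;0 0 0 0 0 -0.045 1;0 0 0 0 0 -0.09 1;0 0 0 0 0 -0.14 1"
}}

```text
time: 30.55
ee_pos: [0.5405, -0.2576, 0.168]
eef_rot: [0.098, 0.995, 0.0, -0.001]
ft_force: [-0.1, -1.0, 1.1]
width: 0.0851
grip_force: 0.0
```

{"name": "play_rows", "arguments": {
  "increments": "0 0 0 0.02 0.04 -0.02 1;0 0 0 0.02 0.085 -0.03 1;0 0 0 0.02 0.13 -0.04 1;0 0 0 0.02 0.175 -0.04 1;0 0 0 0.02 0.22 -0.04 1;0 0 0 0.02 0.22 -0.04 1;0 0 0 0.02 0.22 -0.04 1"
}}

```text
time: 31.25
ee_pos: [0.5644, -0.0371, 0.2071]
eef_rot: [0.097, 0.995, -0.0, 0.0]
ft_force: [-0.6, -1.2, -0.0]
width: 0.0872
grip_force: 0.0
```

```bash
python3 plan.py; python3 - <<'E'
from h import *
for n in ("top","scene"):
    c=camera(n); H=hsv(c); h,s,v=[H[...,i].astype(int) for i in range(3)]
    for nm,m,z in (("blue",(h>100)&(h<125)&(s>100),.082),("red",((h<7)|(h>174))&(s>180)&(v>80),.082),("green",(h>60)&(h<90)&(s>100),.076),("yel",(h>22)&(h<35)&(s>150)&(v>(105 if n=="top" else 130)),.054)):
        for b in blobs(m,50):
            if cv2.contourArea(b)<800: print(n,nm,b.reshape(-1,2).mean(0).round(),rect(cast(c,b,z)))
    P=np.array([cast(c,b.reshape(-1,2).mean(0),.042)[0] for b in blobs(v<55,4) if cv2.contourArea(b)<60]); P=P[np.hypot(P[:,0]-.583,P[:,1]-.268)<.04]
    if len(P): print("dots",len(P),P.mean(0),rect(P))
    save(c,n+"12",None,1.5)
E
```

```text
t 31.25 pos [ 0.5644 -0.0371  0.2071] yaw 168.89 j [ 0.92  0.46 -1.2   1.6   0.44  1.38  1.05] F [-0.6 -1.2 -0. ] w 0.0872 g 0.0
top red [116. 198.] [ 4.78900e-01  2.66000e-01  2.54000e-02  2.54000e-02 -8.96529e+01]
top green [281. 218.] [ 4.4300e-01 -5.5300e-02  2.5600e-02  2.3500e-02 -8.9819e+01]
top yel [343. 301.] [ 2.78900e-01 -1.85900e-01  8.06000e-02  3.18000e-02  3.24787e+01]
dots 8 [0.58263555 0.26880754 0.042     ] [  0.5825   0.2689   0.045    0.0209 -14.7415]
scene blue [112. 283.] [ 8.041e-01 -9.020e-02  1.850e-02  1.410e-02  7.672e+01]
scene blue [174. 137.] [ 4.59600e-01 -2.31500e-01  4.57000e-02  2.42000e-02  3.61423e+01]
scene red [ 85. 369.] [ 9.17900e-01 -3.02000e-02  2.59000e-02  7.60000e-03 -8.50616e+01]
scene red [397. 225.] [4.81600e-01 2.68000e-01 2.52000e-02 2.38000e-02 5.55792e+01]
scene green [246. 163.] [ 4.53100e-01 -5.11000e-02  4.17000e-02  2.31000e-02  2.85253e+01]
scene yel [143. 165.] [  0.5431  -0.255    0.0597   0.0398 -11.4162]
dots 8 [0.58341234 0.26911111 0.042     ] [  0.5835   0.2691   0.0449   0.0202 -16.1102]
```

View pics/scene12.png

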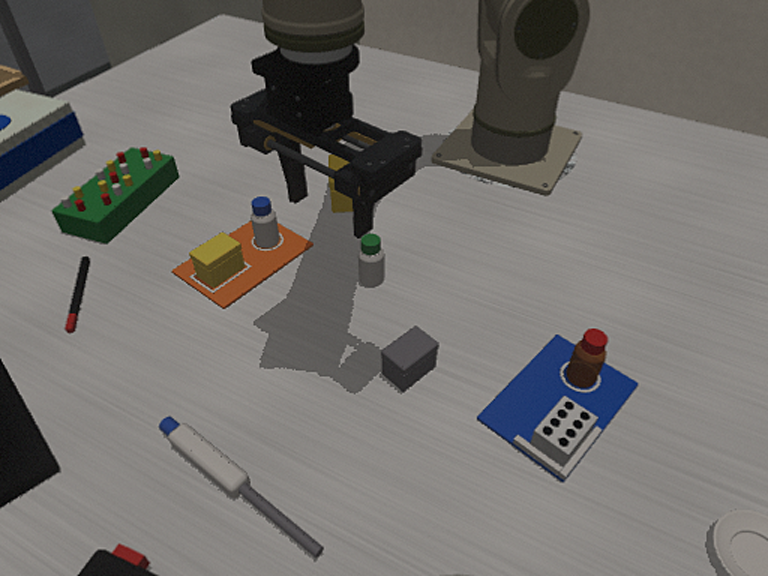

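The scene view shows both kits complete. The red bottle is on its ring (590,362) with the block against both stops (565,430), and the blue bottle is on its ring (263,225) with the yellow box square in its outline (217,262). The green bottle and grey box haven't moved, and the gripper is clear.

```bash
python3 -c "
from bench import *
print(close_job())"
```

```text
the job is handed in; nothing more can be done
None
```

Both kits are made up in the order asked and handed in at about 31 s; the last camera checks put every item in place, and the green bottle and grey tip box were left where they stood.

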